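Cover the bisque cup, then crack the test kiln's sprung lid to its vent index

TASK

Crack the test kiln's lid for airing: first set the loose bisque cover gently on the open bisque cup beside it and let go, so that it sits level with its collar inside the rim and keeps crumbs of lid brick out. Only then take the wooden handle of the spring-closed kiln lid, raise the lid until the white pointer tip on its side stands at the red index on the quadrant, not swinging well past it, and finish holding it still there: the program ends with the gripper on the handle, since the spring shuts the lid if you let go. Leave the index as it is set, and the plain cup and the red-capped jar beside the kiln where they stand.

Things in the scene. Friction and masses are not known exactly. Their poses are not given: they have to be found in the camera images.
- kiln: small square test kiln, fixed: grey steel case 220 x 220 mm, black control panel in front; top of the shut lid 190 mm above the bench. Origin under the centre of the case, on the bench; x from its front (handle, towards the robot) to its back (hinge), z up. On its right (-y) side, 121 mm from the middle, stands the aluminium quadrant plate, up to 300 mm above the bench.
- kiln_lid (a joint): angle of the kiln's lid, rad: 0 shut, grows as the front goes up (limit 1.5). The lid (220 x 220 x 40 mm, 0.6 to 1 kg) is hinged along its back edge, with springs that pull it shut: weight and spring together take about 6 to 11 N upwards at the handle; let go, it falls shut.
- lid_hinge (a point): middle of the lid's hinge line, which runs along the kiln's y axis: 122 mm behind the kiln's centre and 158 mm above the bench. Fixed to the kiln, axes as the kiln's.
- handle_grip (a point): point on the axis of the wooden lid handle, best held here: a round stick 23 mm thick, 71 mm long, straight out forwards from the lid's front edge (43 mm away), its end 29 mm thick. With the lid shut: 275 mm before the hinge line, 12 mm above it. Axes turn with the lid: x along the stick to the hinge, y along the hinge line. Pinched across y from above, it can turn between the pads.
- lid_pointer (a point): white tip of the steel pointer arm on the lid's right (-y) side, 148 mm from the hinge line; its axes turn with the lid (x towards the hinge, z up when the lid is shut).
- vent_index (a joint): where the red index is set on the quadrant, rad, on the same scale as joint kiln_lid: the pointer stands at the index when both values are equal. Clamped between 0.35 and 0.62 rad; it stays as it is.
- index_tip (a point): tip of the red index, a red tab with a brass thumb screw on the quadrant plate, 148 mm from the hinge line; its x axis points to the hinge, as lid_pointer's does when the pointer stands at the index.
- cup: open bisque (beige, unglazed) cup, loose, 80 mm wide, 77 mm high, 0.16 kg, its mouth round and at least 64 mm wide inside. Origin: centre of its underside, z up through the middle of the mouth.
- cup_cover: loose bisque cover, 0.1 to 0.17 kg: round plate 84 mm wide, under it a collar 59 mm wide that goes inside the cup's mouth, on top a round knob 26 mm wide. At the start it lies on the bench on its collar. Origin: centre of the collar's underside; z up. Above it: collar 0 to 8 mm, plate 8 to 14.5, neck to 21, knob 21 to 44.5 mm. Seated, the origin is 69 mm above the cup's.
- plain_cup: another small bisque cup, loose, 75 mm wide, 64 mm high, at the right front; a bystander. Origin under its centre.
- red_jar: glaze jar with a red cap, loose, 62 mm wide, 84 mm high, between the kiln and the crates, at its left; a bystander. Origin under its centre.

How it is judged:
By the outcome, as a careful person would: the job done as asked, in the order asked, and still so for the second after the job is handed in, while the arm keeps its last pose, push and grip.
It also fails if it takes over 56 s, if anything falls off the work surface, if the arm or the gripper's body presses on something with over 40 N, if the wrist force passes 120 N, or if a joint passes its speed limit or range.

ROBOT

A 7-joint arm with a two-finger parallel gripper is mounted at the origin on a cart in front of the work surface, level with it; the furniture and walls round the work are solid. World frame = base frame: x ahead of the robot, y to its left, z up, the work surface at z = 0. Lengths are in m, angles in rad, forces in N, time in s.
With the tool pointing down it reaches from about 0.35 to 0.9 m from the base axis. Payload 8.1 kg.
Tool frame: the origin (TCP) lies at the very end of the fingers, on their centre line; the grasp point (between the pads) lies 19 mm behind it (arm.tcp_to_grasp is the z of the grasp point in the tool frame, in m); z points along the fingers, y is the line along which they close (so a half turn about z gives the same grasp; the last joint's range is limited). The gripper opens to 92 mm and grips with 3 to 60 N. Pads are 19 mm wide; open, the fingers measure 130 mm over their backs; the gripper's body (75 mm by 190 mm) begins 47 mm behind the grasp point.
Start: joints at [-1.275, 0.434, 0.025, 1.573, -0.012, 1.134, -0.075], TCP at [0.243, 0.576, 0.227] pointing down, gripper open.
Joint ranges: [-2.62, 2.62], [-0.44, 2.09], [-1.27, 1.32], [0.08, 2.57], [-1.32, 4.46], [0.12, 2], [-2.74, 2.74]. Speed limits (rad/s): [2.22, 2.22, 3.01, 3.01, 3.14, 3.14, 3.14].

INTERFACE

Orientations are given as a rotation vector (axis times angle).
In Python, from cell import readout, vision, sign_off, arm gives the robot as it stands. The module is installed in compiled form; this text tells all that it offers.
- The arm moves only by the shell command python3 -m creep 'ROWS' [FORCE]. ROWS is JSON, a list of rows, each a list of 5 numbers: the shift along the tool's x, y, z in units of 4 cm (1.0 is 4 cm), then the turn about the tool's z in units of 4 degrees (1.0 is 4 degrees), then the opening, from 0 (shut) to 1 (fully open). A call has 1 to 12 rows; each row shifts and turns the commanded pose from where the row before left it, along the tool's axes as they then stand; what a row does not reach is not made up. A row lasts 1/8 s, in which the tool goes at most 62.5 mm and 10.7 degrees, less where a joint would pass 70% of its speed; a pose out of reach is approached as far as the arm can. A call with a number of a shift or a turn outside -1 to 1 is refused whole. A call with a gripper value outside its range is refused whole. The fingers move at their own pace and stop on an object; FORCE is the grip in N (left out, the last holds). Time passes only in rows, so rows that do not move let the fingers close. It gives the time, the measured TCP pose, the force, the opening and the grip force at its end, in the units of the state.
- readout.observe(): the state, without advancing time (a new reading comes with each control period).
- vision.get_image(name): name is "scene" or "side" or "wrist"; returns a dict with "pixels" (480x640x3 uint8, blue, green, red), "z_map" (480x640 float32, m along the optical axis (not along the pixel's ray), 0 where there is no reading), "camera_matrix" (3x3 intrinsics, pixels), "position" and "rotation" of the camera in the world. Camera axes: x right, y up, looking along -z (the intrinsics and any distortion apply to the point x, -y, -z); pixel columns grow to the right and rows downward; lengths in m; the calibration is good to about 2 mm. A picture is of the moment at which its call begins.
- sign_off(): hands the job in; it is judged then, once.
The state is a dict: "clock": time; "joints": joint angles; "dq": joint speeds; "joint_efforts": joint torques, N m; "position": TCP position; "ee_rot": TCP orientation; "force": force on the tool from outside, world axes, zero at the start; "ft_torque": the same for the moment, N m; "width": opening from 0.0 (shut) to 1.0 (fully open); "gripper_force": force on a finger pad.
Only numpy, scipy, OpenCV 4.12 (cv2) and the standard library are available. Lean on these libraries where they do the work, as an engineer would, in place of code of your own. Each camera call takes 0.05 s, during which the arm holds its last target. There are 200 camera calls.

## Working session

There is one attempt and no reset: what is moved stays moved. The work goes in short steps, Python scripts to look and compute and a shell command to move; the robot and the scene stay as the last step left them, time stands still between calls to the robot, and variables do not carry over. Pictures are saved under pics/ and viewed, at most 13 in all, crops included, and the job is handed in when it is done.

```bash
mkdir -p pics; cat > h.py <<'E'
import numpy as np, cv2
from cell import readout, vision, sign_off, arm
from scipy.spatial.transform import Rotation as R
def grab(n):
    im=vision.get_image(n); z=im["z_map"]; K=im["camera_matrix"]
    Rm=np.array(im["rotation"]); Rm=Rm if Rm.shape==(3,3) else R.from_rotvec(Rm).as_matrix() if Rm.size==3 else None
    v,u=np.mgrid[0:480,0:640]
    P=np.stack([(u-K[0,2])/K[0,0]*z,-(v-K[1,2])/K[1,1]*z,-z],-1)@Rm.T+np.array(im["position"])
    P[z==0]=np.nan
    return im,P
E
python3 - <<'E'
from h import *
out=[]
for n in("scene","side"):
    im,P=grab(n); cv2.imwrite(f"pics/{n}0.png",im["pixels"]); np.save(n+"0.npy",P)
    print(n,im["position"],[k for k in im],np.round(im["camera_matrix"],1).tolist())
s=readout.observe(); print(s["clock"],s["position"],s["ee_rot"],arm.tcp_to_grasp,s["force"],s["width"])
E
```

```text
scene [-0.06721104 -0.65405471  0.79749184] ['pixels', 'z_map', 'camera_matrix', 'position', 'rotation'] [[484.4, 0.0, 327.2], [0.0, 484.4, 240.1], [0.0, 0.0, 1.0]]
side [0.58118689 0.70452324 0.70710486] ['pixels', 'z_map', 'camera_matrix', 'position', 'rotation'] [[584.1, 0.0, 321.5], [0.0, 584.1, 234.9], [0.0, 0.0, 1.0]]
0.1 [0.24254538 0.57550332 0.22604889] [-6.22302864e-01 -3.07917697e+00  2.21552534e-03] -0.0188 [ 0.05601223  0.42038057 -0.1227136 ] 0.9998620980459237
```

View pics/scene0.png

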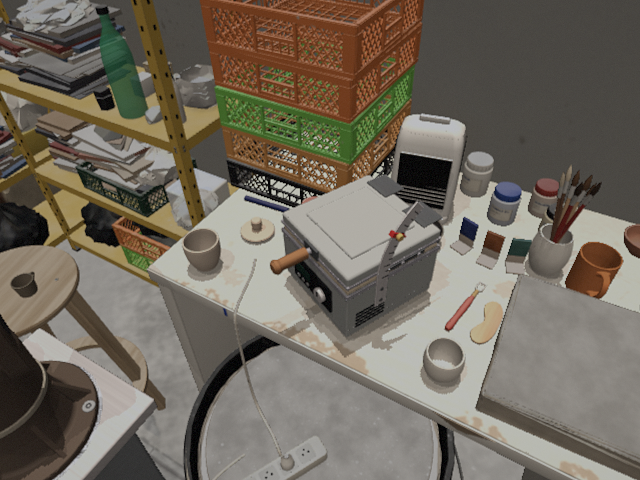

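View pics/side0.png

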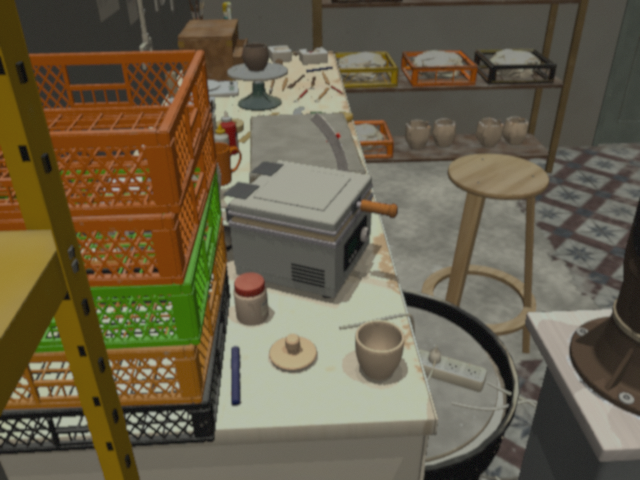

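The scene view shows the cup at (202,250), the cover at (257,229), the handle at (290,260) and the red index at (393,235). In the side view the cup is at (380,350), the cover at (293,350), the red jar at (250,298) and the handle at (378,208).

```bash
python3 - <<'E'
from h import *
from scipy.optimize import least_squares
def circ(p):
    c=p.mean(0); f=lambda q:np.hypot(p[:,0]-q[0],p[:,1]-q[1])-q[2]
    r=least_squares(f,[*c,.04],loss='soft_l1',f_scale=.001); return np.round(r.x,4)
im={n:cv2.imread(f"pics/{n}0.png") for n in("scene","side")}
win={"scene":dict(cup=(180,225,226,275),cover=(238,278,214,246),handle=(268,312,246,276),idx=(385,410,225,245),lid=(290,435,190,265),jar=(300,320,190,215)),
"side":dict(cup=(350,410,316,385),cover=(265,320,330,372),handle=(358,400,198,218),idx=(330,345,128,140),lid=(240,370,165,210),jar=(232,270,272,325))}
for n in win:
    P=np.load(n+"0.npy"); I=im[n].astype(int)
    def g(k):
        a,b,c,d=win[n][k]; return P[c:d,a:b].reshape(-1,3),I[c:d,a:b].reshape(-1,3)
    p,_=g("cup"); z=p[:,2]; print(n,"cup zmax",np.nanpercentile(z,99.5)); q=p[(z>.0745)&(z<.082)]; print(len(q),circ(q[:,:2]))
    p,_=g("cover"); z=p[:,2]
    q=p[(z>.010)&(z<.018)]; print("plate",len(q),np.nanmedian(q[:,2]),circ(q[:,:2]), q.min(0),q.max(0))
    q=p[(z>.03)&(z<.055)]; print("knob",len(q),q.min(0),q.max(0)); q=q[q[:,2]>.042]; print(" top",len(q),q.mean(0))
    p,c=g("handle"); m=(c[:,2]>c[:,0]*1.8)&(p[:,2]>.13); q=p[m]; print("handle",len(q),q.min(0),q.max(0)); u,s,v=np.linalg.svd(q-q.mean(0),full_matrices=False); print(" dir",v[0],q.mean(0))
    p,c=g("idx"); m=(c[:,2]>c[:,0]*2.2)&(c[:,2]>c[:,1]*2); q=p[m]; print("idx",len(q),np.nanmedian(q,0),q.min(0) if len(q) else 0,q.max(0) if len(q) else 0)
    q=P.reshape(-1,3); q=q[(q[:,2]>.183)&(q[:,2]<.197)&(q[:,0]>.3)&(q[:,0]<.9)&(abs(q[:,1])<.35)]; r=cv2.minAreaRect((q[:,:2]*1000).astype(np.float32)); print("lid",len(q),r)
    p,c=g("jar"); q=p[(p[:,2]>.05)&(p[:,2]<.1)]; print("jar",len(q),np.nanmedian(q,0))
E
```

```text
scene cup zmax 0.07678923039734042
79 [ 0.4534 -0.0238  0.0381]
plate 448 0.012636220977944035 [ 0.5983 -0.063   0.0298] [ 0.55434077 -0.10520429  0.01001445] [ 0.63751308 -0.02495419  0.01704446]
knob 89 [ 0.58257424 -0.07839552  0.03060182] [ 0.60811591 -0.0539089   0.04453473]
 top 29 [ 0.59491305 -0.06544499  0.04281152]
handle 464 [ 0.38622709 -0.30588     0.14318274] [ 0.48637027 -0.25954356  0.1834287 ]
 dir [-0.9171846   0.39736827  0.02951032] [ 0.41882177 -0.28553389  0.17510547]
idx 43 [ 0.49000526 -0.44990989  0.25496306] [ 0.48586191 -0.46245992  0.24129293] [ 0.51038707 -0.44330001  0.26049703]
lid 4690 ((754.9852294921875, -88.06756591796875), (754.084228515625, 447.48236083984375), 60.437660217285156)
jar 155 [ 0.71892651 -0.15319874  0.07442388]
side cup zmax 0.07860811003650485
313 [ 0.4542 -0.0208  0.0379]
plate 1029 0.014812356277882133 [ 0.5973 -0.0622  0.031 ] [ 0.55636943 -0.10117499  0.01011283] [ 0.63813166 -0.02065703  0.01794603]
knob 197 [ 0.58515888 -0.07281846  0.03024097] [ 0.60948765 -0.04805212  0.04824348]
 top 104 [ 0.59733517 -0.06065069  0.04461925]
handle 381 [ 0.39253554 -0.36810777  0.14532772] [ 0.45756676 -0.25367705  0.18513695]
 dir [-0.86743875  0.49675734  0.02796718] [ 0.42560071 -0.27473201  0.17515274]
idx 9 [ 0.49018563 -0.4440373   0.25767348] [ 0.48800272 -0.44583188  0.25353955] [ 0.49249393 -0.43914979  0.26002428]
lid 5544 ((712.4285278320312, -146.31768798828125), (640.4443969726562, 328.1595458984375), 49.247711181640625)
jar 937 [ 0.67240802 -0.16130618  0.08010771]
```

```bash
python3 - <<'E'
from h import *
im=cv2.imread("pics/scene0.png")
ps=[]
for n,w in(("scene",(275,445,170,285)),("side",(215,385,150,225))):
    P=np.load(n+"0.npy"); a,b,c,d=w; q=P[c:d,a:b].reshape(-1,3)
    q=q[(q[:,2]>.184)&(q[:,2]<.196)]; r=cv2.minAreaRect((q[:,:2]*1000).astype(np.float32)); print(n,len(q),r,np.median(q[:,2]))
    print(np.round(cv2.boxPoints(r)).tolist())
    # obstacles map: max z in coarse cells along path
    q=P.reshape(-1,3); q=q[np.isfinite(q[:,0])]
    for x0 in np.arange(.2,.8,.1):
        print(round(x0,1),[ (lambda s: round(float(np.percentile(s,99)),2) if len(s)>5 else None)(q[(q[:,0]>=x0)&(q[:,0]<x0+.1)&(q[:,1]>=y0)&(q[:,1]<y0+.1)][:,2]) for y0 in np.arange(-.6,.6,.1)])
cv2.imwrite("pics/idx0.png",cv2.resize(im[170:310,270:450],None,fx=4,fy=4,interpolation=cv2.INTER_CUBIC))
E
```

```text
scene 5343 ((576.562255859375, -365.3099670410156), (228.85609436035156, 243.75006103515625), 65.17955780029297) 0.18706429524694645
[[418.0, -418.0], [639.0, -520.0], [735.0, -313.0], [514.0, -210.0]]
0.2 [None, -0.33, -0.25, -0.3, -0.31, -0.3, -0.82, -0.81, -0.12, -0.08, -0.08, -0.12]
0.3 [0.0, 0.0, 0.0, 0.18, 0.0, 0.0, 0.0, -0.81, -0.6, -0.12, -0.12, -0.12]
0.4 [0.06, 0.25, 0.19, 0.18, 0.01, 0.08, 0.07, None, -0.81, -0.6, -0.6, -0.61]
0.5 [0.01, 0.29, 0.19, 0.19, 0.01, 0.04, 0.0, None, -0.81, -0.81, -0.81, -0.81]
0.6 [0.01, 0.19, 0.19, 0.19, 0.08, 0.04, 0.01, None, None, None, -0.81, -0.81]
0.7 [0.07, 0.04, 0.19, 0.48, 0.48, 0.48, 0.48, 0.46, None, 0.43, 0.07, 0.28]
0.8 [0.07, 0.22, 0.23, 0.48, 0.39, 0.39, 0.39, 0.44, None, 0.16, 0.21, 0.36]
side 5581 ((593.1219482421875, -321.4598388671875), (320.9049377441406, 250.405517578125), 67.06130981445312) 0.18839865443980475
[[415.0, -420.0], [646.0, -518.0], [771.0, -222.0], [540.0, -125.0]]
0.2 [-0.32, -0.32, -0.25, -0.29, -0.31, -0.3, None, None, None, None, None, None]
0.3 [0.0, 0.0, 0.0, 0.18, 0.01, 0.0, 0.0, None, None, None, None, None]
0.4 [0.0, 0.26, 0.19, 0.19, 0.01, 0.08, 0.08, None, None, None, None, None]
0.5 [None, 0.3, 0.19, 0.19, 0.01, 0.04, 0.0, None, None, None, None, None]
0.6 [None, 0.19, 0.19, 0.19, 0.09, 0.04, 0.01, None, None, None, None, None]
0.7 [0.01, 0.04, 0.19, 0.48, 0.48, 0.48, 0.48, 0.48, None, 0.64, 0.49, None]
0.8 [None, None, 0.23, 0.48, 0.39, 0.39, 0.48, 0.48, None, None, None, None]
```

View pics/idx0.png

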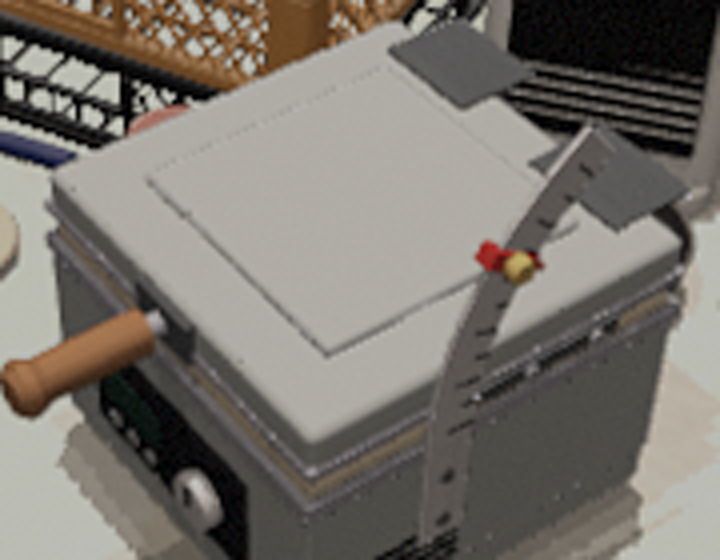

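The enlarged crop shows the quadrant with the red tab and brass screw near (505,262), the handle from (20,385) to (150,325), and the kiln turned about -25°. That puts the handle grip near (0.427,-0.296), to be refined. Next I work out the move to above the cover.

```bash
cat >> h.py <<'E'
def go(x,y,z,yaw=None):
    "print tool-axis units still to go; yaw = wanted world angle (deg) of closing axis (mod 180)"
    s=readout.observe(); M=R.from_rotvec(s["ee_rot"]).as_matrix(); p=np.array(s["position"])
    cy=np.degrees(np.arctan2(M[1,1],M[0,1])); print("t",round(s["clock"],2),"p",p.round(4),"closing",round(cy,1),"zax",M[:,2].round(3),"w",round(s["width"]*.092,4),"F",np.round(s["force"],1),"g",np.round(s["gripper_force"],1),"j7",round(s["joints"][6],2))
    t=0
    if yaw is not None:
        d=(yaw-cy+90)%180-90; t=-d
    print("now-axes units",(M.T@(np.array([x,y,z])-p)/.04).round(2),"turn units",round(t/4,2))
    M2=M@R.from_euler('z',t,degrees=True).as_matrix(); print("after-turn units",(M2.T@(np.array([x,y,z])-p)/.04).round(2))
E
python3 -c "
from h import *
go(.596,-.063,.18,90)"
```

```text
t 0.1 p [0.2425 0.5755 0.226 ] closing 67.1 zax [-0.    -0.001 -1.   ] w 0.092 F [ 0.1  0.4 -0.1] g 0.0 j7 -0.08
now-axes units [-14.34 -11.28   1.17] turn units -5.71
after-turn units [ -8.84 -15.96   1.17]
```

```bash
python3 -m creep '[[-0.75,-0.59,0,0,1],[-0.75,-0.59,0,0,1],[-0.75,-0.59,0,0,1],[-0.75,-0.59,0,0,1],[-0.75,-0.59,0,0,1],[-0.75,-0.59,0,0,1],[-0.75,-0.59,0,0,1],[-0.75,-0.59,0,0,1],[-0.75,-0.59,0,0,1],[-0.75,-0.59,0,0,1],[-0.75,-0.59,0,0,1],[-0.75,-0.59,0,0,1]]'; python3 -c "
from h import *
go(.596,-.063,.18,90)"
```

```text
clock: 1.6
position: [0.4648, 0.174, 0.2266]
ee_rot: [-0.622, -3.079, 0.0]
force: [1.4, -0.1, -0.4]
width: 0.999
gripper_force: 0.0
t 1.6 p [0.4648 0.174  0.2266] closing 67.2 zax [-0. -0. -1.] w 0.0919 F [ 1.4 -0.1 -0.4] g 0.0 j7 0.77
now-axes units [-5.32 -4.18  1.16] turn units -5.71
after-turn units [-3.28 -5.92  1.16]
```

```bash
python3 -m creep '[[-0.8,-0.65,0.1,0,1],[-0.8,-0.65,0.1,0,1],[-0.8,-0.65,0.1,0,1],[-0.8,-0.65,0.1,0,1],[-0.8,-0.65,0.1,0,1],[-0.8,-0.6,0.1,0,1],[-0.3,-0.2,0,-0.95,1],[0,0,0,-0.95,1],[0,0,0,-0.95,1],[0,0,0,-0.95,1],[0,0,0,-0.95,1],[0,0,0,-0.95,1]]'; python3 -c "
from h import *
go(.596,-.063,.18,90)
im,P=grab('wrist'); cv2.imwrite('pics/w1.png',im['pixels']); np.save('w1.npy',P)"
```

```text
clock: 3.1
position: [0.5892, -0.0533, 0.2023]
ee_rot: [0.002, -3.141, -0.0]
force: [0.3, 0.4, -0.8]
width: 1.001
gripper_force: 0.0
t 3.1 p [ 0.5892 -0.0533  0.2023] closing 90.1 zax [-0.001  0.    -1.   ] w 0.0921 F [ 0.3  0.4 -0.8] g 0.0 j7 1.67
now-axes units [-0.17 -0.24  0.56] turn units 0.02
after-turn units [-0.17 -0.24  0.56]
```

View pics/w1.png

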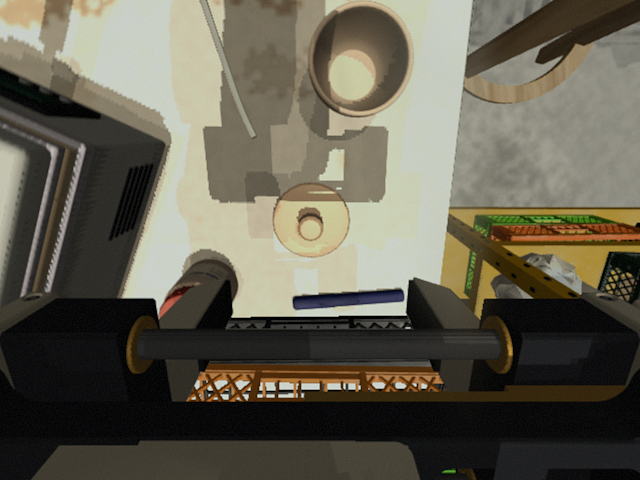

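The wrist view shows the cover at (311,220), its knob at (311,226), the cup mouth at (361,60), the jar at (205,285) and the kiln at left. Next I fit the cover and cup from this view.

```bash
python3 - <<'E'
from h import *
P=np.load('w1.npy')
q=P[170:270,260:365].reshape(-1,3)
for lo,hi in((.011,.018),(.038,.05)):
    k=q[(q[:,2]>lo)&(q[:,2]<hi)]; c,r=cv2.minEnclosingCircle((k[:,:2]).astype(np.float32)); print(len(k),np.median(k[:,2]),np.round(c,4),r,k[:,:2].mean(0), (k.min(0)+k.max(0))[:2]/2,k.max(0)-k.min(0))
q=P[0:125,300:420].reshape(-1,3); k=q[(q[:,2]>.074)&(q[:,2]<.083)]; c,r=cv2.minEnclosingCircle((k[:,:2]).astype(np.float32)); print('cup',len(k),np.median(k[:,2]),c,r,(k.min(0)+k.max(0))/2,k.max(0)-k.min(0))
go(.596,-.063,.06,90)
E
```

```text
3714 0.013197420573215213 [ 0.5976 -0.0622] 0.04118509963154793 [ 0.59539784 -0.06210426] [ 0.59806716 -0.06234481] [0.08084403 0.08154857 0.00496385]
493 0.042637363803017525 [ 0.5979 -0.0624] 0.013029572553932667 [ 0.59689896 -0.06206852] [ 0.59803884 -0.06229144] [0.02561444 0.02488322 0.00690077]
cup 1710 0.075460921193122 (0.4550045430660248, -0.021286427974700928) 0.040143758058547974 [ 0.45505486 -0.02100802  0.07606476] [0.0788166  0.07942081 0.00411598]
t 3.15 p [ 0.5892 -0.0534  0.2024] closing 90.3 zax [-0.001 -0.    -1.   ] w 0.0921 F [ 0.5 -0.3 -0.6] g 0.0 j7 1.67
now-axes units [-0.17 -0.24  3.56] turn units 0.06
after-turn units [-0.17 -0.24  3.56]
```

```bash
python3 -m creep '[[-0.22,-0.22,0.5,0,1],[0,0,0.9,0,1],[0,0,0.9,0,1],[0,0,0.8,0,1],[0,0,0.6,0,1],[0,0,0.4,0,1],[0,0,0.2,0,1],[0,0,0.2,0,1],[0,0,0,0,1]]' 15; python3 -c "
from h import *
go(.598,-.0623,.021,90)"
```

```text
clock: 4.28
position: [0.5984, -0.0622, 0.0226]
ee_rot: [0.002, 3.142, 0.0]
force: [-0.0, 0.4, 0.2]
width: 1.001
gripper_force: 0.0
t 4.28 p [ 0.5984 -0.0622  0.0226] closing 89.9 zax [ 0.  0. -1.] w 0.0921 F [-0.   0.4  0.2] g 0.0 j7 1.73
now-axes units [ 0.01 -0.    0.04] turn units -0.02
after-turn units [ 0.01 -0.    0.04]
```

Grasp, then lift.

```bash
python3 -m creep '[[0,0,0,0,0.25],[0,0,0,0,0.2],[0,0,0,0,0.2],[0,0,0,0,0.2],[0,0,0,0,0.2],[0,0,0,0,0.2],[0,0,0,0,0.2],[0,0,0,0,0.2]]' 20; python3 -m creep '[[0,0,-0.2,0,0.2],[0,0,-0.4,0,0.2],[0,0,-0.7,0,0.2],[0,0,-0.8,0,0.2],[0,0,-0.6,0,0.2],[0,0,-0.3,0,0.2],[0,0,0,0,0.2]]'; python3 -c "
from h import *
go(.455,-.0212,.1,90)"
```

```text
clock: 5.28
position: [0.5983, -0.0622, 0.0227]
ee_rot: [0.002, 3.142, 0.0]
force: [-0.6, -0.7, 0.6]
width: 0.273
gripper_force: 20.0
clock: 6.15
position: [0.5988, -0.0622, 0.1437]
ee_rot: [0.001, 3.14, 0.0]
force: [-0.3, -0.7, -1.8]
width: 0.273
gripper_force: 20.0
t 6.15 p [ 0.5988 -0.0622  0.1437] closing 89.9 zax [ 0.002  0.    -1.   ] w 0.0251 F [-0.3 -0.7 -1.8] g 20.0 j7 1.7
now-axes units [3.6  1.02 1.09] turn units -0.01
after-turn units [3.6  1.02 1.09]
```

```bash
python3 -m creep '[[0.3,0.08,0,0,0.2],[0.6,0.17,0,0,0.2],[0.8,0.23,0,0,0.2],[0.8,0.23,0,0,0.2],[0.6,0.17,0,0,0.2],[0.4,0.12,0,0,0.2],[0.1,0.03,0.2,0,0.2],[0,0,0.3,0,0.2],[0,0,0,0,0.2]]'; python3 - <<'E'
from h import *
go(.455,-.0212,.0917,90)
for n in("scene","side","wrist"):
    im,P=grab(n); cv2.imwrite(f"pics/{n}2.png",im["pixels"][200:480] if n=="wrist" else im["pixels"]); np.save(n+"2.npy",P)
    q=P.reshape(-1,3); q=q[(abs(q[:,0]-.455)<.06)&(abs(q[:,1]+.021)<.06)]
    for lo,hi in((.100,.118),(.070,.080)):
        k=q[(q[:,2]>lo)&(q[:,2]<hi)]
        if len(k)>20: print(n,lo,len(k),np.median(k[:,2]),((k.min(0)+k.max(0))/2).round(4),(k.max(0)-k.min(0)).round(4))
a=cv2.imread("pics/scene2.png")[190:310,130:280];b=cv2.imread("pics/side2.png")[260:400,310:450]
cv2.imwrite("pics/both2.png",np.hstack([cv2.resize(a,(400,320)),cv2.resize(b,(320,320))]))
E
```

```text
clock: 7.28
position: [0.4542, -0.0211, 0.1214]
ee_rot: [-0.002, -3.14, 0.001]
force: [-0.1, 0.1, 0.2]
width: 0.274
gripper_force: 20.0
t 7.28 p [ 0.4542 -0.0211  0.1214] closing 89.9 zax [-0.002 -0.    -1.   ] w 0.0253 F [-0.1  0.1  0.2] g 20.0 j7 1.59
now-axes units [-0.02 -0.    0.74] turn units -0.02
after-turn units [-0.02 -0.    0.74]
scene 0.1 565 0.1112063816045522 [ 0.4516 -0.023   0.1113] [0.0782 0.0835 0.0121]
scene 0.07 137 0.07432534847646899 [ 0.4512 -0.0276  0.0737] [0.0752 0.0724 0.0073]
side 0.1 950 0.11386092177537133 [ 0.454  -0.0178  0.1121] [0.0816 0.0761 0.0113]
side 0.07 312 0.07546569125924107 [ 0.4546 -0.0109  0.0748] [0.0791 0.0639 0.0097]
wrist 0.1 8344 0.11281591519278732 [ 0.4461 -0.0209  0.1119] [0.0659 0.0831 0.0089]
wrist 0.07 782 0.0751884362521498 [ 0.425  -0.0209  0.0738] [0.0198 0.0685 0.0075]
```

View pics/both2.png

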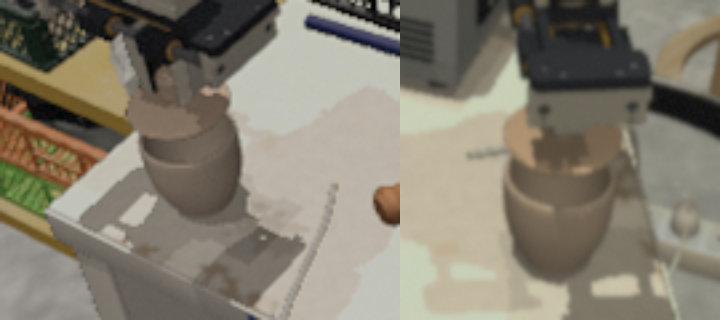

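Both crops show the cover held level just above the mouth, and the measured centres agree to about 1 mm. Lower it slowly.

```bash
python3 -m creep '[[-0.02,0,0.15,0,0.2],[0,0,0.15,0,0.2],[0,0,0.12,0,0.2],[0,0,0.1,0,0.2],[0,0,0.08,0,0.2],[0,0,0.06,0,0.2],[0,0,0,0,0.2]]'; python3 -c "
from h import *
go(.455,-.0212,.0917,90)"
```

```text
clock: 8.3
position: [0.4551, -0.0208, 0.0962]
ee_rot: [-0.001, -3.141, 0.0]
force: [-0.4, 0.1, -0.8]
width: 0.269
gripper_force: 20.0
t 8.3 p [ 0.4551 -0.0208  0.0962] closing 89.9 zax [-0. -0. -1.] w 0.0248 F [-0.4  0.1 -0.8] g 20.0 j7 1.61
now-axes units [ 0.   -0.01  0.11] turn units -0.01
after-turn units [ 0.   -0.01  0.11]
```

```bash
python3 -m creep '[[0,0,0.04,0,0.2],[0,0,0.03,0,0.2],[0,0,0.03,0,0.2],[0,0,0,0,0.2]]'; python3 -c "
from h import *
go(.455,-.0212,.0917,90)"
```

```text
clock: 8.8
position: [0.4551, -0.0208, 0.0922]
ee_rot: [-0.001, -3.141, 0.0]
force: [-0.6, -0.8, -1.1]
width: 0.276
gripper_force: 20.0
t 8.8 p [ 0.4551 -0.0208  0.0922] closing 89.9 zax [-0. -0. -1.] w 0.0254 F [-0.6 -0.8 -1.1] g 20.0 j7 1.61
now-axes units [ 0.   -0.01  0.01] turn units -0.01
after-turn units [ 0.   -0.01  0.01]
```

```bash
python3 -m creep '[[0,0,0.02,0,0.2],[0,0,0.02,0,0.2],[0,0,0,0,0.2]]'; python3 -c "
from h import *
go(.455,-.0212,.0917,90)"
```

```text
clock: 9.18
position: [0.4555, -0.0208, 0.0911]
ee_rot: [0.002, 3.141, 0.0]
force: [-1.8, -0.8, 5.5]
width: 0.27
gripper_force: 20.0
t 9.18 p [ 0.4555 -0.0208  0.0911] closing 89.9 zax [ 0.001  0.    -1.   ] w 0.0249 F [-1.8 -0.8  5.5] g 20.0 j7 1.61
now-axes units [ 0.01 -0.01 -0.01] turn units -0.01
after-turn units [ 0.01 -0.01 -0.01]
```

Contact came at the seated height (5.5 N). Release, rise and check.

```bash
python3 -m creep '[[0,0,0,0,0.35],[0,0,0,0,0.5],[0,0,0,0,0.7],[0,0,0,0,0.7],[0,0,0,0,0.7],[0,0,-0.3,0,0.7],[0,0,-0.8,0,0.7],[0,0,-1,0,0.7],[0,0,-1,0,0.7],[0,0,-1,0,0.7],[0,0,-0.5,0,0.7],[0,0,0,0,0.7]]'; python3 - <<'E'
from h import *
go(.427,-.296,.3,65.2)
for n in("scene","side","wrist"):
    im,P=grab(n); cv2.imwrite(f"pics/{n}3.png",im["pixels"]); np.save(n+"3.npy",P)
    q=P.reshape(-1,3); q=q[(abs(q[:,0]-.455)<.06)&(abs(q[:,1]+.021)<.06)]
    k=q[(q[:,2]>.079)&(q[:,2]<.089)]; A=np.c_[k[:,:2],np.ones(len(k))]; co=np.linalg.lstsq(A,k[:,2],rcond=None)[0]
    print(n,len(k),np.median(k[:,2]),((k.min(0)+k.max(0))/2).round(4),(k.max(0)-k.min(0)).round(4),"slope",co[:2].round(3))
    k=q[q[:,2]>.105]; print(len(k),((k.min(0)+k.max(0))/2).round(4),np.percentile(k[:,2],95))
cv2.imwrite("pics/w3.png",cv2.imread("pics/wrist3.png"))
E
```

```text
clock: 10.68
position: [0.456, -0.0209, 0.2767]
ee_rot: [0.002, 3.138, 0.001]
force: [-0.5, 0.5, -0.9]
width: 0.699
gripper_force: 0.0
t 10.68 p [ 0.456  -0.0209  0.2767] closing 89.9 zax [ 0.004  0.001 -1.   ] w 0.0643 F [-0.5  0.5 -0.9] g 0.0 j7 1.53
now-axes units [ 0.72 -6.88 -0.59] turn units 6.18
after-turn units [-2.23 -6.55 -0.59]
scene 567 0.08142783332131753 [ 0.4532 -0.0237  0.0839] [0.0826 0.0818 0.0097] slope [-0. -0.]
8217 [ 0.4513 -0.0211  0.3415] 0.5651500608476235
side 1153 0.08333528722511196 [ 0.4546 -0.0199  0.084 ] [0.0826 0.0804 0.0099] slope [-0.005 -0.012]
11572 [ 0.4543 -0.0205  0.3509] 0.5861113625021871
wrist 3835 0.08178811240470502 [ 0.4543 -0.0209  0.0818] [0.0814 0.0808 0.0055] slope [0.001 0.001]
88070 [ 0.4441 -0.021   0.2484] 0.3875061582136324
```

View pics/w3.png

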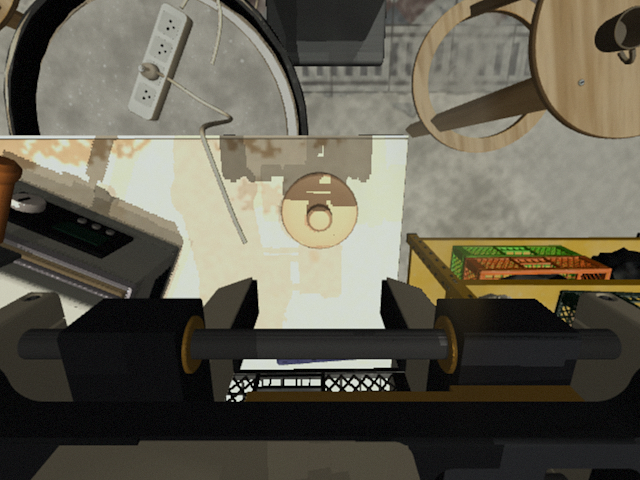

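The cover sits level in the cup at (320,210): plate top at about 82 mm, slope near 0, centred. Next I turn and move above the handle.

```bash
python3 -m creep '[[0,0,0,1,0.7],[0,0,0,1,0.7],[0,0,0,1,0.7],[0,0,0,1,0.7],[0,0,0,1,0.7],[0,0,0,1,0.7],[-0.3,-0.9,0,0.18,0.7],[-0.3,-0.9,0,0,0.7],[-0.3,-0.9,0,0,0.7],[-0.3,-0.9,0,0,0.7],[-0.3,-0.9,0,0,0.7],[0,0,0,0,0.7]]'; python3 - <<'E'
from h import *
go(.427,-.296,.25,65.2)
im,P=grab("wrist"); cv2.imwrite("pics/w4.png",im["pixels"]); np.save("w4.npy",P)
E
```

```text
clock: 12.32
position: [0.4332, -0.2122, 0.2737]
ee_rot: [-0.682, -3.065, 0.002]
force: [-0.3, -0.0, -1.5]
width: 0.699
gripper_force: 0.0
t 12.32 p [ 0.4332 -0.2122  0.2737] closing 64.9 zax [-0.002 -0.001 -1.   ] w 0.0643 F [-0.3 -0.  -1.5] g 0.0 j7 1.56
now-axes units [-0.75 -1.96  0.6 ] turn units -0.07
after-turn units [-0.74 -1.96  0.6 ]
```

View pics/w4.png

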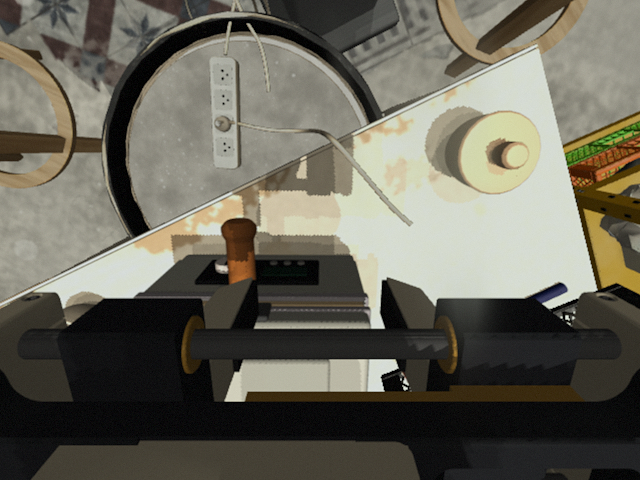

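The handle spans (238,220) to (242,282), in line with the tool's x axis. Next I measure it.

```bash
python3 - <<'E'
from h import *
im=cv2.imread("pics/w4.png").astype(int); P=np.load("w4.npy")
c=im[212:285,215:262].reshape(-1,3); q=P[212:285,215:262].reshape(-1,3)
k=q[(c[:,2]>1.6*c[:,0])&(q[:,2]>.13)&(q[:,2]<.2)]
s=readout.observe(); M=R.from_rotvec(s["ee_rot"]).as_matrix()
t=(k-np.array(s["position"]))@M/.04
print(len(k),k[:,2].max())
for x0 in np.arange(t[:,0].min(),t[:,0].max(),.2):
    m=(t[:,0]>=x0)&(t[:,0]<x0+.2)
    if m.sum()>8: print(round(x0+.1,2),m.sum(),"y",t[m,1].min().round(3),t[m,1].max().round(3),"mid",((t[m,1].min()+t[m,1].max())/2).round(3),"ztop",k[m,2].max().round(4))
print("closing/min tool x world",(np.array(s["position"])+M@[.04*t[:,0].max(),.04*np.median(t[:,1]),0]).round(4))
# front panel edge lines: lid top front
q=P[250:470,235:375].reshape(-1,3); k=q[(q[:,2]>.184)&(q[:,2]<.195)]; print("lid front in tool x units",np.percentile(((k-np.array(s["position"]))@M/.04)[:,0],[99,99.9]))
E
```

```text
1744 0.18375858975050932
-0.89 92 y -1.982 -1.415 mid -1.698 ztop 0.1812
-0.69 239 y -1.929 -1.419 mid -1.674 ztop 0.1809
-0.49 250 y -1.97 -1.412 mid -1.691 ztop 0.1809
-0.29 249 y -1.913 -1.417 mid -1.665 ztop 0.1808
-0.09 241 y -1.919 -1.41 mid -1.665 ztop 0.1819
0.11 295 y -1.955 -1.341 mid -1.648 ztop 0.1838
0.31 378 y -1.952 -1.349 mid -1.65 ztop 0.1836
closing/min tool x world [ 0.3931 -0.2633  0.2738]
lid front in tool x units [-2.63556906 -1.84715105]
```

```bash
python3 -m creep '[[-0.35,-0.8,0.2,0,0.7],[-0.35,-0.8,0.3,0,0.7],[0,-0.09,0.6,0,0.7],[0,0,0.7,0,0.7],[0,0,0.6,0,0.7],[0,0,0.4,0,0.7],[0,0,0.2,0,0.7],[0,0,0.05,0,0.7],[0,0,0,0,0.7]]' 30; python3 -c "
from h import *
go(.427,-.296,.151,65.2)"
```

```text
clock: 13.5
position: [0.4321, -0.2827, 0.1532]
ee_rot: [0.674, 3.068, -0.0]
force: [-0.8, 0.4, 0.3]
width: 0.697
gripper_force: 0.0
t 13.5 p [ 0.4321 -0.2827  0.1532] closing 65.2 zax [ 0.001 -0.    -1.   ] w 0.0641 F [-0.8  0.4  0.3] g 0.0 j7 1.82
now-axes units [-0.02 -0.36  0.05] turn units 0.01
after-turn units [-0.02 -0.36  0.05]
```

```bash
python3 -m creep '[[0,0,0.05,0,0.5],[0,0,0,0,0.4],[0,0,0,0,0.3],[0,0,0,0,0.2],[0,0,0,0,0.15],[0,0,0,0,0.15],[0,0,0,0,0.15],[0,0,0,0,0.15]]' 30; python3 - <<'E'
from h import *
go(.427,-.296,.151,65.2)
im,P=grab("scene"); cv2.imwrite("pics/s5.png",im["pixels"]); np.save("s5.npy",P)
E
```

```text
clock: 14.5
position: [0.431, -0.2843, 0.1508]
ee_rot: [0.676, 3.068, -0.003]
force: [-2.0, -4.7, -0.9]
width: 0.234
gripper_force: 30.0
t 14.5 p [ 0.431  -0.2843  0.1508] closing 65.1 zax [-0.    -0.002 -1.   ] w 0.0215 F [-2.  -4.7 -0.9] g 30.0 j7 1.82
now-axes units [-0.03 -0.31 -0.  ] turn units -0.02
after-turn units [-0.03 -0.31 -0.  ]
```

The handle is held (21.5 mm, 30 N). Raise to about 0.4 rad along the arc, then look.

```bash
python3 -m creep '[[-0.015,-0.03,-0.2,0,0.15],[-0.025,-0.02,-0.24,0,0.15],[-0.025,0,-0.24,0,0.15],[-0.06,0,-0.34,0,0.15],[-0.07,0,-0.34,0,0.15],[-0.09,0,-0.33,0,0.15],[-0.11,0,-0.33,0,0.15],[0,0,0,0,0.15]]'; python3 - <<'E'
from h import *
go(.427,-.296,.151,65.2)
im,P=grab("scene"); cv2.imwrite("pics/s6.png",im["pixels"]); np.save("s6.npy",P)
E
```

```text
clock: 15.55
position: [0.4451, -0.2909, 0.2322]
ee_rot: [-0.674, -3.068, -0.001]
force: [-1.8, -0.4, -9.1]
width: 0.236
gripper_force: 30.0
t 15.55 p [ 0.4451 -0.2909  0.2322] closing 65.2 zax [-0.  0. -1.] w 0.0217 F [-1.8 -0.4 -9.1] g 30.0 j7 1.78
now-axes units [ 0.36 -0.31  2.03] turn units 0.01
after-turn units [ 0.36 -0.31  2.03]
```

```bash
python3 -m creep '[[-0.08,0,-0.2,0,0.15],[-0.1,0,-0.25,0,0.15],[-0.08,0,-0.18,0,0.15],[0,0,0,0,0.15]]'; python3 - <<'E'
from h import *
go(.427,-.296,.151,65.2)
im,P=grab("scene"); cv2.imwrite("pics/s7.png",im["pixels"]); np.save("s7.npy",P)
cv2.imwrite("pics/s7c.png",cv2.resize(im["pixels"][190:290,350:450],(700,700))[:600])
E
```

```text
clock: 16.1
position: [0.4547, -0.2955, 0.2572]
ee_rot: [-0.674, -3.068, -0.0]
force: [-3.8, 0.2, -8.3]
width: 0.234
gripper_force: 30.0
t 16.1 p [ 0.4547 -0.2955  0.2572] closing 65.2 zax [-0.  0. -1.] w 0.0215 F [-3.8  0.2 -8.3] g 30.0 j7 1.77
now-axes units [ 0.62 -0.3   2.66] turn units 0.0
after-turn units [ 0.62 -0.3   2.66]
```

View pics/s7c.png

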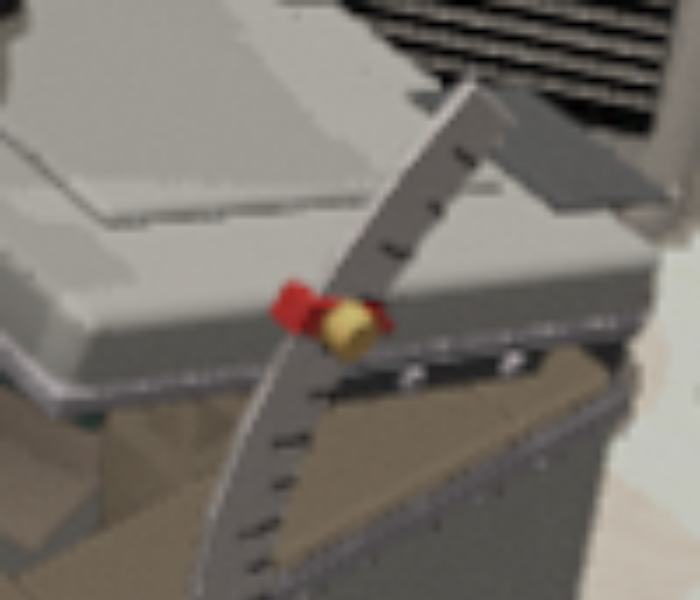

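The crop shows the red tab with its inner tip at about (390,325), image pixel (405.7,236.4). The pointer arm with two screws runs at (340–560, 360–390), below the index. Next I project the model onto the image to estimate the angle.

```bash
cat > ov.py <<'E'
from h import *
def model(X=.278,yaw=-24.85,g=(.431,-.2843)):
    d=np.array([np.cos(np.radians(yaw)),np.sin(np.radians(yaw))]); y=np.array([-d[1],d[0]]); return np.array(g)+X*d,d,y
def proj(im,p):
    K=im["camera_matrix"]; Rm=np.array(im["rotation"]); c=(np.asarray(p)-im["position"])@Rm
    return np.array([K[0,2]+K[0,0]*c[...,0]/-c[...,2], K[1,2]-K[1,1]*c[...,1]/-c[...,2]]).T
def pt(th,r,lat,**k):
    h,d,y=model(**k); q=h-d*r*np.cos(th)+y*lat; return np.array([*q,.158+r*np.sin(th)])
E
python3 - <<'E'
from ov import *
im,P=grab("scene"); I=im["pixels"]
for r in(.148,.185):
  for lat in(-.117,-.124): print(r,lat,[(t,proj(im,pt(t,r,lat)).round(1).tolist()) for t in(.4,.45,.5,.55,.6)])
print("hinge",proj(im,pt(0,0,-.117)))
J=cv2.resize(I[190:290,350:450],None,fx=7,fy=7,interpolation=cv2.INTER_CUBIC)
c=I[220:260,380:420].astype(int); m=(c[...,2]>2*c[...,0])&(c[...,2]>2*c[...,1])&(c[...,2]>90)
v,u=np.nonzero(m); k=P[220:260,380:420][m]; h,d,y=model()
for a,b,q in sorted(zip(u+380,v+220,k.tolist())):
    rel=np.array(q[:2])-h; al=-rel@d; z=q[2]-.158
    print(a,b,"r",round(np.hypot(al,z),3),"th",round(np.arctan2(z,al),3),"lat",round(rel@y,3))
# white / bright pixels near pointer
E
```

```text
Traceback (most recent call last):
  File "ov.py", line 6, in proj
    return np.array([K[0,2]+K[0,0]*c[...,0]/-c[...,2], K[1,2]-K[1,1]*c[...,1]/-c[...,2]]).T
                                   ~^^^^^^^
IndexError: invalid index to scalar variable.
```

```bash
sed -i 's/Rm=np.array(im\["rotation"\]); c=/Rm=R.from_rotvec(im["rotation"]).as_matrix(); c=/' ov.py
python3 - <<'E'
from ov import *
im,P=grab("scene"); I=im["pixels"]
for r in(.148,.185):
  for lat in(-.117,-.124): print(r,lat,[(t,proj(im,pt(t,r,lat)).round(1).tolist()) for t in(.4,.45,.5,.55,.6)])
print("hinge",proj(im,pt(0,0,-.117)))
c=I[220:260,380:420].astype(int); m=(c[...,2]>2*c[...,0])&(c[...,2]>2*c[...,1])&(c[...,2]>90)
v,u=np.nonzero(m); k=P[220:260,380:420][m]; h,d,y=model()
for a,b,q in sorted(zip(u+380,v+220,k.tolist())):
    rel=np.array(q[:2])-h; al=-rel@d; z=q[2]-.158
    print(a,b,"r",round(np.hypot(al,z),3),"th",round(np.arctan2(z,al),3),"lat",round(rel@y,3))
E
```

```text
0.148 -0.117 [(0.4, [396.2, 244.1]), (0.45, [397.8, 240.5]), (0.5, [399.7, 237.0]), (0.55, [401.7, 233.3]), (0.6, [403.8, 229.7])]
0.148 -0.124 [(0.4, [398.8, 246.4]), (0.45, [400.5, 242.8]), (0.5, [402.4, 239.2]), (0.55, [404.4, 235.6]), (0.6, [406.6, 232.0])]
0.185 -0.117 [(0.4, [381.5, 246.2]), (0.45, [383.6, 241.6]), (0.5, [385.9, 237.0]), (0.55, [388.4, 232.3]), (0.6, [391.0, 227.6])]
0.185 -0.124 [(0.4, [384.2, 248.5]), (0.45, [386.3, 244.0]), (0.5, [388.6, 239.3]), (0.55, [391.1, 234.7]), (0.6, [393.8, 230.0])]
hinge [447.35598647 236.83102114]
389 233 r 0.186 th 0.551 lat -0.119
389 234 r 0.185 th 0.542 lat -0.12
389 235 r 0.185 th 0.534 lat -0.12
390 231 r 0.166 th 0.529 lat -0.106
390 232 r 0.186 th 0.564 lat -0.12
390 233 r 0.185 th 0.555 lat -0.12
390 234 r 0.186 th 0.549 lat -0.122
390 235 r 0.185 th 0.54 lat -0.122
390 236 r 0.186 th 0.534 lat -0.124
391 231 r nan th nan lat nan
391 232 r 0.184 th 0.566 lat -0.12
391 233 r 0.183 th 0.557 lat -0.121
391 234 r nan th nan lat nan
391 235 r 0.184 th 0.545 lat -0.124
391 236 r 0.185 th 0.539 lat -0.125
392 231 r 0.185 th 0.5
[... 455 characters left out ...]
0.182 th 0.581 lat -0.124
394 233 r 0.185 th 0.579 lat -0.127
394 234 r 0.185 th 0.571 lat -0.128
394 235 r 0.183 th 0.561 lat -0.128
394 236 r 0.184 th 0.556 lat -0.129
394 237 r 0.183 th 0.546 lat -0.13
395 233 r 0.184 th 0.583 lat -0.128
395 234 r 0.181 th 0.571 lat -0.127
395 235 r 0.18 th 0.562 lat -0.128
395 236 r nan th nan lat nan
395 237 r 0.179 th 0.544 lat -0.129
396 233 r 0.182 th 0.586 lat -0.129
396 234 r 0.179 th 0.572 lat -0.128
397 233 r 0.178 th 0.585 lat -0.128
402 233 r 0.161 th 0.585 lat -0.125
403 234 r 0.161 th 0.583 lat -0.128
404 234 r 0.158 th 0.584 lat -0.128
404 235 r 0.157 th 0.574 lat -0.129
404 236 r 0.153 th 0.556 lat -0.127
405 236 r 0.151 th 0.558 lat -0.127
```

The index is near 0.56 rad by the model. Raise to about 0.52 and compare directly in the image.

```bash
python3 -m creep '[[-0.09,0,-0.18,0,0.15],[-0.13,0,-0.24,0,0.15],[-0.12,0,-0.2,0,0.15],[-0.06,0,-0.1,0,0.15],[0,0,0,0,0.15],[0,0,0,0,0.15]]'; python3 - <<'E'
from ov import *
go(.427,-.296,.151,65.2)
im,P=grab("scene"); I=im["pixels"]; cv2.imwrite("pics/s8.png",I)
p=np.array(readout.observe()["position"]); h,d,y=model(); al=-(p[:2]-h)@d; z=p[2]+.0188-.158; print("theta",np.arctan2(z,al)-.0431,np.hypot(z,al))
cv2.imwrite("pics/s8c.png",cv2.resize(I[215:265,375:435],None,fx=12,fy=12,interpolation=cv2.INTER_NEAREST))
E
```

```text
clock: 17.0
position: [0.4694, -0.3024, 0.2861]
ee_rot: [0.674, 3.068, -0.0]
force: [-4.7, -0.4, -8.0]
width: 0.232
gripper_force: 30.0
t 17.0 p [ 0.4694 -0.3024  0.2861] closing 65.2 zax [ 0. -0. -1.] w 0.0213 F [-4.7 -0.4 -8. ] g 30.0 j7 1.77
now-axes units [ 1.03 -0.3   3.38] turn units 0.01
after-turn units [ 1.03 -0.3   3.38]
theta 0.514556412071342 0.2776404587596944
```

View pics/s8c.png

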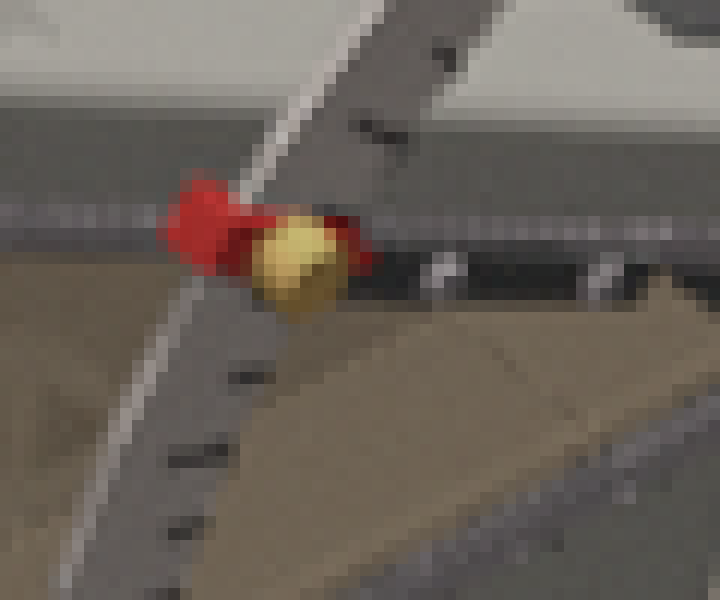

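The crop shows the pointer arm (dark bar, y≈275) just below the red inner tip (370,255). The white tip is hidden behind the plate. Next I measure arm and index angles from depth in the same frame.

```bash
cat > ang.py <<'E'
from ov import *
h,d,y=model()
def polar(k):
    rel=k[:,:2]-h; al=-rel@d; z=k[:,2]-.158; return np.hypot(al,z),np.arctan2(z,al),rel@y
Q=[[],[]]
for i in range(6):
    im,P=grab("scene"); I=im["pixels"].astype(int)
    red=(I[...,2]>2*I[...,0])&(I[...,2]>2*I[...,1])&(I[...,2]>70)
    red[:215]=0;red[265:]=0;red[:,:380]=0;red[:,420:]=0
    Q[0].append(P[red]); 
    dark=(I.max(-1)<60); dark[:205]=0;dark[262:]=0;dark[:,:400]=0;dark[:,440:]=0; Q[1].append(P[dark])
s=readout.observe(); p=np.array(s["position"]); al=-(p[:2]-h)@d; zz=p[2]+.0188-.158
print("t",s["clock"],"TCP theta",round(np.arctan2(zz,al)-.0431,4),"r",round(np.hypot(zz,al),4),"F",np.round(s["force"],1))
r,t,l=polar(np.vstack(Q[0])); ok=np.isfinite(r)
for a,b in((.14,.165),(.17,.195)):
    m=ok&(r>a)&(r<b); print("red",a,m.sum(),"r",np.median(r[m]).round(4),"th med",np.median(t[m]).round(4),"range",np.percentile(t[m],[5,95]).round(4),"lat",np.median(l[m]).round(4))
r,t,l=polar(np.vstack(Q[1])); ok=np.isfinite(r)&(l<-.108)&(l>-.122)&(abs(t-.52)<.2)
for a in np.arange(.06,.15,.015):
    m=ok&(r>a)&(r<a+.015)
    if m.sum()>5: print("arm r",a.round(3),m.sum(),"th",np.median(t[m]).round(4),np.percentile(t[m],[5,95]).round(4),"lat",np.median(l[m]).round(4))
E
python3 ang.py
```

```text
t 17.35 TCP theta 0.5144 r 0.2776 F [-5.6 -0.7 -8.6]
red 0.14 49 r 0.1572 th med 0.5775 range [0.5495 0.5873] lat -0.1282
red 0.17 271 r 0.1843 th med 0.5608 range [0.5384 0.5849] lat -0.1252
arm r 0.06 41 th 0.4739 [0.4335 0.5083] lat -0.118
arm r 0.075 75 th 0.4798 [0.442  0.5283] lat -0.1174
arm r 0.09 128 th 0.4934 [0.4503 0.5286] lat -0.1172
arm r 0.105 38 th 0.4978 [0.4674 0.5246] lat -0.1177
arm r 0.12 114 th 0.4877 [0.4646 0.5192] lat -0.1173
```

```bash
python3 -m creep '[[-0.06,0,-0.09,0,0.15],[-0.07,0,-0.1,0,0.15],[-0.05,0,-0.075,0,0.15],[0,0,0,0,0.15],[0,0,0,0,0.15]]'; python3 ang.py; python3 - <<'E'
from h import *
im,P=grab("scene"); I=im["pixels"]; cv2.imwrite("pics/s9c.png",cv2.resize(I[215:265,375:435],None,fx=12,fy=12,interpolation=cv2.INTER_NEAREST))
E
```

```text
clock: 17.98
position: [0.4758, -0.3054, 0.2967]
ee_rot: [-0.674, -3.068, 0.0]
force: [-5.4, -1.9, -7.6]
width: 0.237
gripper_force: 30.0
t 18.275 TCP theta 0.5603 r 0.2775 F [-5.7 -1.3 -7.9]
red 0.14 42 r 0.1583 th med 0.5812 range [0.56   0.5871] lat -0.1281
red 0.17 283 r 0.1841 th med 0.5618 range [0.5365 0.5839] lat -0.1246
arm r 0.06 62 th 0.5361 [0.4708 0.5772] lat -0.1176
arm r 0.075 65 th 0.5236 [0.4912 0.5566] lat -0.1172
arm r 0.09 107 th 0.5276 [0.4958 0.5667] lat -0.1173
arm r 0.105 36 th 0.5504 [0.5155 0.568 ] lat -0.1181
arm r 0.12 99 th 0.5388 [0.5129 0.5636] lat -0.1172
arm r 0.135 24 th 0.5529 [0.54   0.5633] lat -0.1173
```

View pics/s9c.png

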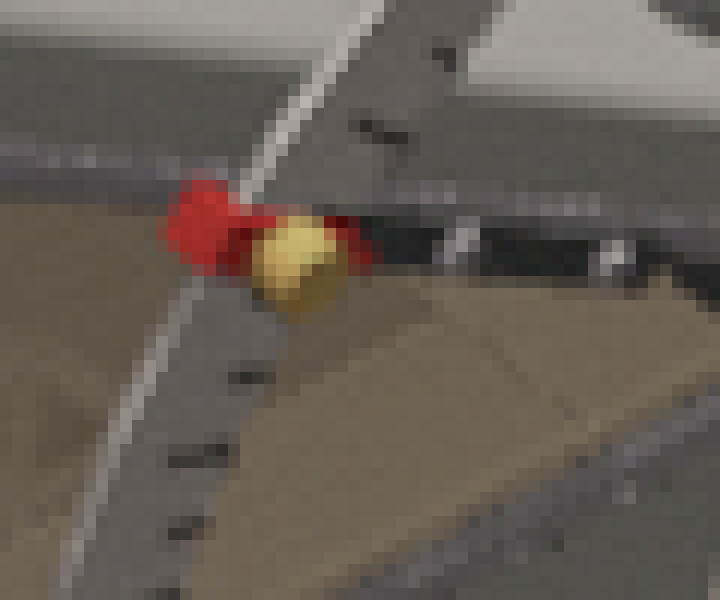

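```bash
python3 - <<'E'
from ov import *
im,P=grab("scene"); I=im["pixels"].astype(int); h,d,y=model(); K=im["camera_matrix"]; Rm=R.from_rotvec(im["rotation"]).as_matrix(); o=np.array(im["position"])
def rp(u,v,lat):
    w=Rm@np.array([(u-K[0,2])/K[0,0],-(v-K[1,2])/K[1,1],-1]); n=np.array([*y,0]); s=(lat-(o[:2]-h)@y)/(w@n); q=o+s*w
    al=-(q[:2]-h)@d; z=q[2]-.158; return round(np.hypot(al,z),4),round(np.arctan2(z,al),4)
for u in(389,391,393,395,403,404,405):
    for lat in(-.121,-.128):
        col=[v for v in range(220,250) if I[v,u,2]>2*I[v,u,0] and I[v,u,2]>2*I[v,u,1] and I[v,u,2]>70]
        if col: print("red",u,col[0],col[-1],lat,"top",rp(u,col[0]-.5,lat),"bot",rp(u,col[-1]+.5,lat))
for u in range(407,428,3):
    # dark band subpixel: intensity below mean between
    g=I[225:245,u].mean(-1); b=[v for v in range(225,245) if I[v,u].mean()<52]
    if b: print("arm",u,b[0],b[-1],"top",rp(u,b[0]-.5,-.1173),"bot",rp(u,b[-1]+.5,-.1173))
for v in range(228,240): print(v,[tuple(I[v,u,::-1]) for u in range(400,409)]) 
E
```

```text
red 389 232 235 -0.121 top (np.float64(0.1905), np.float64(0.5707)) bot (np.float64(0.1848), np.float64(0.5303))
red 389 232 235 -0.128 top (np.float64(0.2011), np.float64(0.5894)) bot (np.float64(0.1953), np.float64(0.5524))
red 391 230 236 -0.121 top (np.float64(0.1884), np.float64(0.5924)) bot (np.float64(0.1782), np.float64(0.5203))
red 391 230 236 -0.128 top (np.float64(0.1991), np.float64(0.6098)) bot (np.float64(0.1888), np.float64(0.5438))
red 393 230 237 -0.121 top (np.float64(0.1833), np.float64(0.5953)) bot (np.float64(0.1714), np.float64(0.5093))
red 393 230 237 -0.128 top (np.float64(0.194), np.float64(0.6129)) bot (np.float64(0.1821), np.float64(0.5346))
red 395 233 236 -0.121 top (np.float64(0.1735), np.float64(0.5669)) bot (np.float64(0.1675), np.float64(0.5215))
red 395 233 236 -0.128 top (np.float64(0.1843), np.float64(0.5876)) bot (np.float64(0.1783), np.float64(0.5464))
red 403 233 234 -0.121 top (np.float64(0.152), np.float64(0.5771)) bot (np.float64(0.1488), np.float64(0.5515))
red 403 233 234 -0.128 top (np.float64(0.1633), np.float64(0.5996)) bot (np.float64(0
[... 5159 characters left out ...]
0), np.int64(81), np.int64(45)), (np.int64(98), np.int64(82), np.int64(55)), (np.int64(93), np.int64(82), np.int64(67)), (np.int64(92), np.int64(79), np.int64(67)), (np.int64(97), np.int64(88), np.int64(73)), (np.int64(97), np.int64(87), np.int64(74)), (np.int64(99), np.int64(88), np.int64(73))]
239 [(np.int64(100), np.int64(80), np.int64(47)), (np.int64(101), np.int64(80), np.int64(44)), (np.int64(101), np.int64(81), np.int64(48)), (np.int64(92), np.int64(79), np.int64(58)), (np.int64(96), np.int64(85), np.int64(72)), (np.int64(95), np.int64(85), np.int64(71)), (np.int64(96), np.int64(86), np.int64(73)), (np.int64(95), np.int64(83), np.int64(70)), (np.int64(97), np.int64(85), np.int64(71))]
```

All estimates put the index at about 0.575 on the TCP scale, and the lid is at 0.560. One last small raise, then hold.

```bash
python3 -m creep '[[-0.03,0,-0.045,0,0.15],[-0.03,0,-0.04,0,0.15],[0,0,0,0,0.15],[0,0,0,0,0.15],[0,0,0,0,0.15],[0,0,0,0,0.15]]'; python3 ang.py; python3 - <<'E'
from h import *
im,P=grab("scene"); I=im["pixels"]; cv2.imwrite("pics/s10.png",I[150:390,130:500])
q=P.reshape(-1,3); q=q[(abs(q[:,0]-.455)<.06)&(abs(q[:,1]+.021)<.06)]
k=q[(q[:,2]>.079)&(q[:,2]<.089)]; print(len(k),((k.min(0)+k.max(0))/2).round(4))
E
```

```text
clock: 19.12
position: [0.4779, -0.3064, 0.3]
ee_rot: [-0.674, -3.068, 0.0]
force: [-5.0, -1.3, -9.1]
width: 0.236
gripper_force: 30.0
t 19.425 TCP theta 0.5749 r 0.2775 F [-5.5 -1.9 -9.2]
red 0.14 42 r 0.158 th med 0.5809 range [0.5577 0.5874] lat -0.128
red 0.17 271 r 0.1842 th med 0.5609 range [0.537  0.5835] lat -0.1248
arm r 0.06 48 th 0.5501 [0.5001 0.5798] lat -0.1176
arm r 0.075 75 th 0.531 [0.4947 0.5789] lat -0.1173
arm r 0.09 98 th 0.545 [0.5122 0.5764] lat -0.1174
arm r 0.105 36 th 0.5626 [0.5272 0.582 ] lat -0.1174
arm r 0.12 112 th 0.5494 [0.5271 0.5765] lat -0.117
arm r 0.135 31 th 0.5605 [0.5431 0.5774] lat -0.1173
586 [ 0.4535 -0.0233  0.0839]
```

View pics/s10.png

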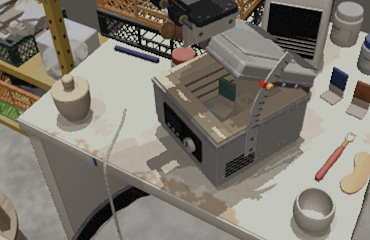

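The picture shows the cover seated on the cup at (72,95), the lid held up with the pointer arm at the red index (265,85), and the jar (183,55) and plain cup (313,212) in place. The arm near the pointer tip measures 0.5605 and the index 0.561. Hand in.

```bash
python3 -c "
from cell import sign_off
print(sign_off())"
```

```text
the job is handed in; nothing more can be done
None
```

The job is handed in: the cover sits level on the cup, and the gripper is holding the lid still with the pointer at the red index to within about 0.02 rad; the white tip was hidden behind the quadrant plate, so I judged this from the pointer arm.

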